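# Draw the bean scoop out of the hatch pan

## Task

The steel bean scoop was put away in the low black bar pan under its sliding hatch. Slide the hatch fully open by its grip bar, then take the scoop by its handle and draw it out handle first: it is longer than the opening, so slant it and ease it out without wedging it hard against the pan. Finish while still holding the scoop in the gripper: level, hollow side up, still, with all of it about 10 cm or more above the pan, and with the hatch left open and the two bowls and the stamp left where they stand.

Things in the scene. Friction and masses are not known exactly. Their poses are not given: they have to be found in the camera images.
- pan: black plastic bar pan, fixed to the worktop, 325 x 176 mm over the rim, 65 mm high. Origin: centre of its underside; x along its length, y across, z up. Inside 300 mm (x) by 150 mm (y), inner floor at z 4 mm, walls 3 mm thick with their top at z 65 mm. Steel runners for the hatch stand along both long edges (y +-75 to +-84 mm, top z 74 mm)
- pan_opening (a point): centre of the pan's opening, level with the wall tops (pan frame: x -90, y 0, z 65 mm); axes as the pan's. The opening is 120 mm long (pan x -150 to -30 mm) and 150 mm wide. Its -x side is the pan's end wall, its +x side the edge of a fixed steel cover (3 mm thick, z 62 to 65 mm) that closes the rest of the pan
- hatch (a joint): slide of the steel hatch plate (3 mm thick, 153 mm wide, top face 69 mm above the pan's origin) over the opening, in m: 0 = shut, grows as it moves along the pan's +x over the fixed cover, 0.120 = fully open against its stop. It starts 0 to 30 mm open. About 2.5 N of friction; it stays where it is left
- hatch_bar (a point): middle of the hatch's black grip bar, 13 mm above the hatch plate. The bar is 12 mm thick along the pan's x, 90 mm long along the pan's y, rises 22 mm above the plate and its front face is 12 mm behind the hatch's front (-x) edge; it moves with the hatch. It can be pushed or pinched
- scoop: steel bean scoop, 204 mm long, 0.1 to 0.2 kg. Origin: centre of its underside; +y along the handle, -y to the bowl's lip, z up. Bowl: y -102 to +13, 60 wide, 25 high (solid). Handle: round, 20 mm thick, y +12 to +102, axis at z 28. Starts flat on the pan floor, hollow up, roughly along the pan: handle under the opening towards the pan's -x end, bowl under the fixed cover. Bowl-heavy
- scoop_tip (a point): middle of the front lip of the scoop's bowl: y = -102, z = 4 mm in the scoop's frame
- scoop_handle_end (a point): end of the scoop's handle, on its axis: y = +102, z = 28 mm in the scoop's frame
- cupping_bowl_1: white cupping bowl, 68 mm wide, 50 mm high, standing on the worktop; bystander, leave alone. Origin: centre of its underside
- cupping_bowl_2: second cupping bowl, 68 mm wide, 50 mm high; bystander, leave alone. Origin: centre of its underside
- lot_stamp: hand stamp with a turned handle, 26 x 60 x 71 mm high; bystander, leave alone. Origin: centre of its underside

How it is judged (in metres and radians):
On the way, in this order (a step that is already met when the one before it is completed fails the run):
1. the hatch is slid fully open, the scoop still lying in the pan (value of joint hatch above 0.108 m and height (world z) of scoop_handle_end below 0.05 m), for 0.1 s.
2. the scoop slants through the opening, held by the handle: handle end above the pan's top, bowl lip still inside (height (world z) of scoop_handle_end above 0.09 m and height (world z) of scoop_tip below 0.06 m and contact force between the fingers and scoop above 1 N), for 0.1 s.
At the end, for the whole second after the job is handed in: the scoop is held in the fingers, level within 20 degrees with its hollow side up, its lip, its middle and its handle end all at least 160 mm above the worktop (95 mm above the pan's top), at rest, not touching the pan, and the hatch is still open (104 mm or more of 120) (height (world z) of each of scoop_tip, scoop_handle_end, scoop above 0.16 m and contact force between the fingers and scoop above 1 N and contact force between scoop and pan below 0.2 N and angle between scoop's own z axis and vertical below 0.35 rad and linear speed of scoop below 0.03 m/s and angular speed of scoop below 0.3 rad/s and value of joint hatch above 0.104 m); the arm keeps its last pose, push and grip.
It fails at once if the scoop is wedged against the pan with more than 40 N (contact force between scoop and pan above 40 N).
It fails at once if the first bowl is moved by more than 20 mm or tipped (distance of cupping_bowl_1 from where it was at the start of the episode above 0.02 m or angle between cupping_bowl_1's own z axis and vertical above 0.4 rad).
It fails at once if the second bowl is moved by more than 20 mm or tipped (distance of cupping_bowl_2 from where it was at the start of the episode above 0.02 m or angle between cupping_bowl_2's own z axis and vertical above 0.4 rad).
It fails at once if the stamp is moved by more than 20 mm or tipped (distance of lot_stamp from where it was at the start of the episode above 0.02 m or angle between lot_stamp's own z axis and vertical above 0.4 rad).
It also fails if it takes over 48 s, if anything falls off the work surface, if the arm or the gripper's body presses on something with over 40 N, if the wrist force passes 120 N, or if a joint passes its speed limit or range.

## Robot

A 6-joint arm with a two-finger parallel gripper is mounted at the origin on a cart in front of the work surface, level with it; the furniture and walls round the work are solid. World frame = base frame: x ahead of the robot, y to its left, z up, the work surface at z = 0. Lengths are in mm, angles in rad, forces in N, time in s.
With the tool pointing down it reaches from about 350 to 975 mm from the base axis. Payload 7.1 kg.
Tool frame: the origin (TCP) lies midway between the tips of the shut fingers; the grasp point (between the pads) lies 19 mm behind it (ctrl.grasp_offset is the distance from the TCP to the grasp point, in mm); z points along the fingers, y is the line along which they close (so a half turn about z gives the same grasp; the last joint's range is limited). The gripper opens to 88 mm and grips with 3 to 60 N. Pads are 20 mm wide; open, the fingers measure 115 mm over their backs; the gripper's body (75 mm by 178 mm) begins 61 mm behind the grasp point.
Start: joints at [1.21, 0.423, 1.63, -0, 1.089, -0.019], TCP at [209.458, 588.84, 222.675] pointing down, gripper open.
Joint ranges: [-3, 3], [-0.9, 2.11], [0.09, 2.58], [-1.31, 4.45], [0.11, 2.69], [-2.54, 2.54]. Speed limits (rad/s): [2.39, 2.39, 3.01, 3.14, 3.14, 3.14].

## Interface

Orientations are given as a rotation vector (axis times angle).
In Python, from workcell import ctrl gives the robot as it stands. The module is installed in compiled form; this text tells all that it offers.
- The arm moves only by the tool servo_tool, never from a script. Its argument "rows" is a list of rows, each a list of 7 numbers: the turn, a rotation vector about the tool's x, y, z as a fraction of full scale, then the shift along the tool's x, y, z as a fraction of full scale, then the finger opening in mm, from 0 to 87.8. A call has 1 to 10 rows; each row is the pose to reach, as a shift and turn from the pose commanded when the call began, along the tool's axes at that moment; what a row does not reach only later rows make up. Full scale, the value 1, is 20 cm for a shift and 1.5 rad for a turn. A row lasts 1/8 s, in which the tool goes at most 62.5 mm and 10.7 degrees, less where a joint would pass 70% of its speed; a pose out of reach is approached as far as the arm can. A call with a number of a shift or a turn outside -1 to 1 is refused whole. A call with a gripper value outside its range is refused whole. The fingers move at their own pace and stop on an object; the grip force is fixed at half the most. Time passes only in rows, so rows that repeat a pose let the fingers close. It gives the time, the measured TCP pose, the force, the opening and the grip force at its end, in the units of the state.
- ctrl.get_obs(): the state, without advancing time (a new reading comes with each control period).
- ctrl.get_image(name): name is "scene" or "top" or "wrist"; returns (picture, depth): 480x640x3 uint8, red, green, blue; 480x640 float32, mm along the optical axis (not along the pixel's ray), 0 where there is no reading.
- ctrl.camera_info(name): a dict with "intrinsics" (3x3 intrinsics, pixels), "R" (3x3) and "t" (3): a world point X has camera coordinates R X + t. Camera axes: x right, y down, z forward; pixel columns grow to the right and rows downward; lengths in mm; the calibration is good to about 2 mm. A picture is of the moment at which its call begins: read the wrist's pose just before it. camera_info takes no time and is no camera call; for the wrist camera it gives the pose at the moment of the call.
- ctrl.close_job(): hands the job in; it is judged then, once.
The state is a dict: "t": time; "qpos": joint angles; "qvel": joint speeds; "joint_torque": joint torques, N m; "ee_pos": TCP position; "orientation": TCP orientation; "ft_force": force on the tool from outside, world axes, zero at the start; "moment": the same for the moment, N m; "width": finger opening in mm; "grasp_force": force on a finger pad.
Only numpy, scipy, OpenCV 4.12 (cv2) and the standard library are available. Lean on these libraries where they do the work, as an engineer would, in place of code of your own. Each camera call takes 0.05 s, during which the arm holds its last target. There are 200 camera calls.

## Working session

There is one attempt and no reset: what is moved stays moved. The work goes in short steps, Python scripts to look and compute and a tool call to move; the robot and the scene stay as the last step left them, time stands still between calls to the robot, and variables do not carry over. Pictures are saved under pics/ and viewed, at most 10 in all, crops included, and the job is handed in when it is done.

Besides the shell and the picture viewer there is one more tool, called after ">>>" in YAML: its name, and indented under it one key for each argument. servo_tool: Moves the arm, as the interface text tells. Its arguments: {"type":"object","properties":{"rows":{"type":"array","items":{"type":"array","items":{"type":"number"}}}},"required":["rows"]}

```bash
mkdir -p pics
cat > h.py <<'E'
import numpy as np, cv2
from scipy.spatial.transform import Rotation as Rn
from workcell import ctrl
def grab(n,f=None):
    ci=ctrl.camera_info(n); im,d=ctrl.get_image(n)
    if f: cv2.imwrite(f,cv2.cvtColor(im,cv2.COLOR_RGB2BGR))
    np.savez(n+'.npz',im=im,d=d,K=ci['intrinsics'],R=ci['R'],t=ci['t'])
    return im,d,ci
def load(n):
    z=np.load(n+'.npz'); return z['im'],z['d'],dict(intrinsics=z['K'],R=z['R'],t=z['t'])
def ray(ci,u,v,h):
    K,R,t=[np.array(ci[k]) for k in('intrinsics','R','t')]
    c=-R.T@t; d=R.T@np.linalg.solve(K,[u,v,1.]); return c+d*(h-c[2])/d[2]
def cloud(d,ci):
    K,R,t=[np.array(ci[k]) for k in('intrinsics','R','t')]
    v,u=np.mgrid[:480,:640]; p=np.stack([(u-K[0,2])/K[0,0]*d,(v-K[1,2])/K[1,1]*d,d],-1)
    return (p-t)@R
E
python3 - <<'E'
from h import *
a,_,c=grab('top','pics/top.png'); b,_,c2=grab('scene','pics/scene.png')
print(ctrl.get_obs()); print(c); print(ctrl.grasp_offset)
E
```

```text
{'t': 0.1, 'qpos': array([ 1.20997351e+00,  4.23781676e-01,  1.63058666e+00,  2.50269752e-05,
        1.08858303e+00, -1.90212383e-02]), 'qvel': array([-0.00169537, -0.00214531, -0.00227121,  0.00043614, -0.00068245,
       -0.0003901 ]), 'joint_torque': array([ 6.09987328e-04, -5.45618069e+01, -2.74321890e+01,  6.45936141e-02,
        1.88625039e-02, -2.89281422e-05]), 'ee_pos': array([209.30064689, 588.39643513, 221.97922316]), 'orientation': array([-5.34261478e-01, -3.09554783e+00,  2.08912442e-03]), 'ft_force': array([0.1975605 , 0.05992055, 0.44890564]), 'moment': array([0.0706498 , 0.01641504, 0.08429468]), 'grasp_force': 0.0, 'width': 87.92785710683388}
{'intrinsics': array([[562.74056766,   0.        , 323.49576419],
       [  0.        , 562.74056766, 234.66918892],
       [  0.        ,   0.        ,   1.        ]]), 'R': array([[-4.44085552e-02, -9.99013262e-01, -6.18108484e-04],
       [-9.78692383e-01,  4.36293848e-02, -2.00643205e-01],
       [ 2.00472190e-01, -8.30533676e-03, -9.79664189e-01]]), 't': array([ -54.5441285 ,  535.89077407, 1182.43723636])}
18.700000000000003
```

View pics/top.png

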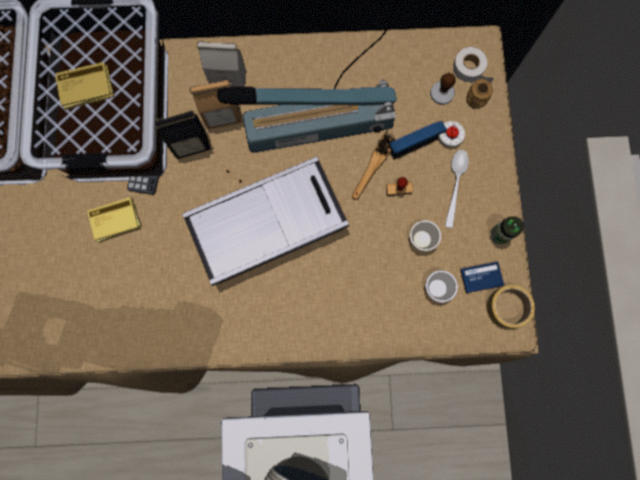

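View pics/scene.png

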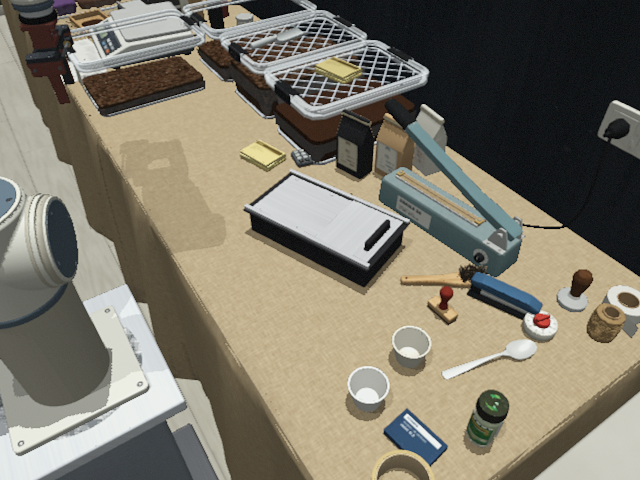

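The pan's bar end is at right in the top view: corners about (185,213), (317,160), (347,226), (215,280), and the bar is at (320,195). The bowls are at (425,236) and (441,287), the stamp at (401,187).

Run:
```python
from h import *
im,d,ci=load('top')
P=cloud(d,ci)
# rim/runner tops: points with z 55..85 in pan region
m=np.zeros((480,640),np.uint8); m[150:290,175:355]=1
z=P[...,2]; k=(m>0)&(z>50)&(z<110)
q=P[k][:,:2].astype(np.float32); r=cv2.minAreaRect(q); print('rim rect',r)
g=cv2.cvtColor(im,cv2.COLOR_RGB2GRAY)
b=np.zeros_like(m); b[172:218,306:335]=(g[172:218,306:335]<60); n,l,s,c=cv2.connectedComponentsWithStats(b)
i=1+np.argmax(s[1:,4]); print(s[i],c[i]); yx=np.argwhere(l==i)[:,::-1].astype(np.float32); rr=cv2.minAreaRect(yx);print(rr)
print('bar',ray(ci,*c[i],86),'top z',np.percentile(P[l==i][:,2],[10,50,90]))
w=np.array([ray(ci,u,v,91)[:2] for u,v in yx],np.float32); print('bar rect',cv2.minAreaRect(w))
for p in[(185,213),(317,160),(347,226),(215,280)]: print(p,ray(ci,*p,72).round())
for p in[(425,236),(441,287),(401,187)]: print(p,ray(ci,*p,30).round(),z[p[1],p[0]])
R=Rn.from_rotvec(ctrl.get_obs()['orientation']).as_matrix(); print(R.round(3))
```

```text
rim rect ((638.4635620117188, 74.5137939453125), (322.34515380859375, 325.196044921875), 21.527851104736328)
[311 177  19  36 155] [320.21935484 194.57419355]
((320.15850830078125, 194.42681884765625), (38.48351287841797, 4.120738506317139), 65.224853515625)
bar [615.56625521 -74.89158325  86.        ] top z [86.62072166 90.14546203 93.23655995]
bar rect ((614.7468872070312, -74.638427734375), (85.75768280029297, 8.940547943115234), 21.563175201416016)
(185, 213) [591. 222.  72.]
(317, 160) [699. -71.  72.]
(347, 226) [ 546. -130.   72.]
(215, 280) [441. 157.  72.]
(425, 236) [ 525. -306.   30.] -3.1243866366824835
(441, 287) [ 409. -332.   30.] 1.8112926617981884
(401, 187) [ 641. -260.   30.] 61.57310275546196
[[-0.942  0.335 -0.001]
 [ 0.335  0.942 -0.001]
 [ 0.    -0.001 -1.   ]]
```

>>> servo_tool:
  rows:
    - [0,0,0.8,-1,-0.8,0,87]
    - [0,0,0.8,-1,-0.8,0,87]
    - [0,0,0.8,-1,-0.8,0,87]
    - [0,0,0.8,-1,-0.8,0,87]
    - [0,0,0.8,-1,-0.8,0,87]
    - [0,0,0.8,-1,-0.8,0,87]
    - [0,0,0.8,-1,-0.8,0,87]

```text
t: 0.98
ee_pos: [344.3, 370.5, 222.5]
orientation: [-2.194, -2.248, 0.001]
ft_force: [-0.1, 0.5, -0.6]
width: 87.0
grasp_force: 0.0
```

```bash
cat >> h.py <<'E'
def to(p,Rt=None):
    "scaled turn+shift from the current pose to TCP p, rotation Rt"
    o=ctrl.get_obs(); R=Rn.from_rotvec(o['orientation'])
    s=R.inv().apply(np.array(p)-o['ee_pos'])/200
    w=(R.inv()*Rt).as_rotvec()/1.5 if Rt is not None else np.zeros(3)
    print('t',round(o['t'],2),'tcp',o['ee_pos'].round(1),'q6',o['qpos'][5].round(2),'F',o['ft_force'].round(1),'w',round(o['width'],1),'| turn',w.round(3),'shift',s.round(3))
A=np.radians(111.5)
def down(yaw):  # tool pointing down, tool y at world angle yaw (deg)
    a=np.radians(yaw); y=np.array([np.cos(a),np.sin(a),0]); z=np.array([0,0,-1.]); return Rn.from_matrix(np.stack([np.cross(y,z),y,z],1))
E
python3 -c "
from h import *
to([615,-75,150],down(-68.5))"
```

```text
t 0.97 tcp [344.3 370.5 222.5] q6 0.77 F [-0.1  0.5 -0.6] w 87.0 | turn [-0.     0.     0.813] shift [-2.26   1.299  0.363]
```

>>> servo_tool:
  rows:
    - [0,0,0,-1,0.57,0,87]
    - [0,0,0,-1,0.57,0,87]
    - [0,0,0,-1,0.57,0,87]
    - [0,0,0,-1,0.57,0,87]

```text
t: 1.48
ee_pos: [464.8, 172.2, 222.5]
orientation: [2.19, 2.252, -0.0]
ft_force: [0.5, 0.1, -0.2]
width: 87.1
grasp_force: 0.0
```

>>> servo_tool:
  rows:
    - [0,0,0.8,-1,0.57,0.2,60]
    - [0,0,0.8,-1,0.57,0.2,60]
    - [0,0,0.8,-1,0.57,0.2,60]
    - [0,0,0.8,-1,0.57,0.2,60]
    - [0,0,0.8,-1,0.57,0.2,60]
    - [0,0,0.8,-1,0.57,0.2,60]
    - [0,0,0.8,-1,0.57,0.2,60]
    - [0,0,0.8,-1,0.57,0.2,60]

```text
t: 2.48
ee_pos: [583.5, -22.2, 182.3]
orientation: [-3.079, -0.625, 0.001]
ft_force: [0.3, -0.2, -1.0]
width: 59.8
grasp_force: 0.0
```

```bash
python3 -c "
from h import *
to([615,-75,130],down(-68.5)); grab('wrist','pics/w1.png')"
```

```text
t 2.48 tcp [583.5 -22.2 182.3] q6 1.11 F [ 0.3 -0.2 -1. ] w 59.8 | turn [-0.     0.     0.017] shift [0.042 0.304 0.262]
```

View pics/w1.png

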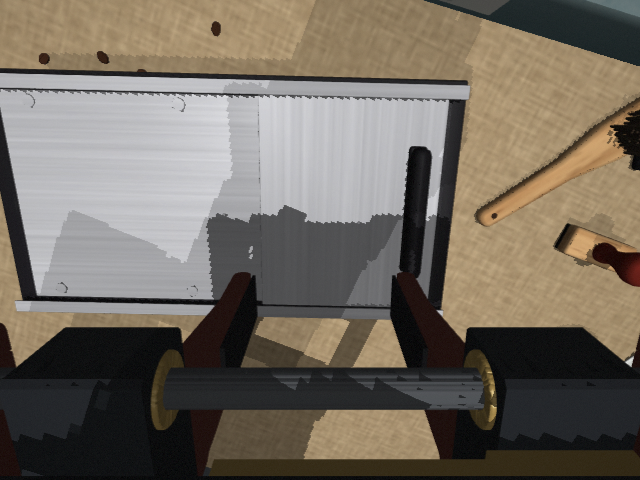

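The wrist view shows the bar from (419,148) to (411,275), the top runner's right end at (468,90), and the bottom runner's right end at (441,311).

Run:
```python
from h import *
im,d,ci=load('wrist')
for p in [(419,148),(411,275)]: print('bar',ray(ci,*p,91).round(1))
for n,p in dict(topL=(2,72),topR=(468,82),botL=(17,302),botR=(441,316)).items(): print(n,ray(ci,*p,74).round(1))
to([615,-75,130],down(-68.5))
```

```text
bar [658.  -53.9  91. ]
bar [579.2 -87.5  91. ]
topL [597.6 207.   74. ]
topR [707.5 -68.2  74. ]
botL [439.9 167.9  74. ]
botR [ 553.1 -129.8   74. ]
t 2.52 tcp [583.6 -22.1 182.4] q6 1.11 F [-0.2 -0.1 -0.3] w 60.3 | turn [-0.     0.     0.017] shift [0.042 0.305 0.262]
```

>>> servo_tool:
  rows:
    - [0,0,0.017,0.04,0.3,0.1,60]
    - [0,0,0.017,0.04,0.3,0.26,60]
    - [0,0,0.017,0.04,0.3,0.4,60]
    - [0,0,0.017,0.04,0.3,0.53,60]
    - [0,0,0.017,0.04,0.3,0.53,5]
    - [0,0,0.017,0.04,0.3,0.53,5]
    - [0,0,0.017,0.04,0.3,0.53,5]
    - [0,0,0.017,0.04,0.3,0.53,5]
    - [0,0,0.017,0.04,0.3,0.53,5]
    - [0,0,0.017,0.04,0.3,0.53,5]

```text
t: 3.78
ee_pos: [615.0, -74.6, 77.3]
orientation: [3.086, 0.585, 0.002]
ft_force: [-0.1, -1.8, 4.5]
width: 11.7
grasp_force: 30.0
```

>>> servo_tool:
  rows:
    - [0,0,0,0,-0.15,0,5]
    - [0,0,0,0,-0.3,0,5]
    - [0,0,0,0,-0.42,0,5]
    - [0,0,0,0,-0.5,0,5]
    - [0,0,0,0,-0.53,0,5]
    - [0,0,0,0,-0.55,0,5]
    - [0,0,0,0,-0.57,0,5]
    - [0,0,0,0,-0.57,0,5]

```text
t: 4.78
ee_pos: [572.9, 32.1, 77.3]
orientation: [-3.087, -0.585, -0.001]
ft_force: [-2.0, 0.6, 7.8]
width: 11.6
grasp_force: 30.0
```

>>> servo_tool:
  rows:
    - [0,0,0,0,-0.015,0,5]
    - [0,0,0,0,-0.03,0,5]
    - [0,0,0,0,-0.045,0,5]
    - [0,0,0,0,-0.045,0,5]

```text
t: 5.28
ee_pos: [571.9, 35.0, 77.4]
orientation: [3.078, 0.586, 0.005]
ft_force: [5.4, -31.2, 1.2]
width: 12.0
grasp_force: 30.0
```

>>> servo_tool:
  rows:
    - [0,0,0,0,0.025,0,5]
    - [0,0,0,0,0.025,0,60]
    - [0,0,0,0,0.025,0,60]
    - [0,0,0,0,0.025,0,60]
    - [0,0,0,0,0.025,-0.3,60]
    - [0,0,0,-0.2,0.3,-0.6,60]
    - [0,0,0,-0.2,0.4,-0.6,60]
    - [0,0,0,-0.2,0.4,-0.6,60]

```text
t: 6.28
ee_pos: [562.6, -50.7, 198.5]
orientation: [3.086, 0.58, 0.006]
ft_force: [-0.6, -0.2, -0.8]
width: 59.7
grasp_force: 0.0
```

```bash
python3 -c "
from h import *
grab('wrist','pics/w2.png');to([615,-75,130],down(-68.5)); "
```

```text
t 6.33 tcp [561.7 -49.4 197.2] q6 1.09 F [-0.6  0.8 -0.8] w 59.8 | turn [ 0.    -0.001 -0.002] shift [0.201 0.216 0.336]
```

View pics/w2.png

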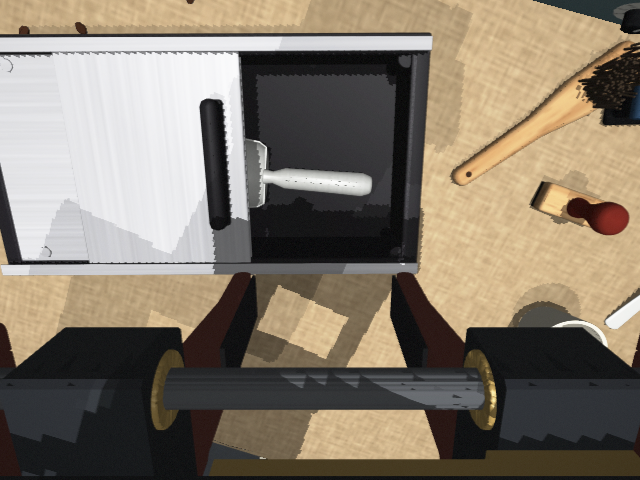

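The scoop lies in the opening: handle from (266,175) to its end at (372,184), bowl edge emerging at about (248,140–207) under the hatch edge.

Run:
```python
from h import *
im,d,ci=load('wrist'); P=cloud(d,ci)
m=(P[...,2]>15)&(P[...,2]<55); m&=cv2.cvtColor(im,cv2.COLOR_RGB2GRAY)>110
m[:, :272]=0; m[:,380:]=0; m[:150]=0; m[215:]=0
yx=np.argwhere(m); print(len(yx),np.percentile(P[m][:,2],[50,90,98]))
w=np.array([ray(ci,u,v,34)[:2] for v,u in yx],np.float32)
r=cv2.minAreaRect(w); print(r)
vx,vy,x0,y0=cv2.fitLine(w,cv2.DIST_L2,0,.01,.01).ravel(); print('axis deg',np.degrees(np.arctan2(vy,vx)))
E=ray(ci,372,184,32); S=ray(ci,266,175,32); print('end',E,'start',S,np.linalg.norm(E-S), np.degrees(np.arctan2(*(S-E)[1::-1])))
# pan: bar face etc.
T=ray(ci,432,38,74);B=ray(ci,418,270,74);print('runner ends',T,B)
mid=(T+B)/2;px=np.array([np.cos(A),np.sin(A),0]);py=np.array([-np.sin(A),np.cos(A),0])
bar0=np.array([571.9,35,0])   # bar at fully open
O=bar0-px*(-12)
print('origin by runner ends',mid+px*162.5,' by corner mean (569,44)', 'by bar',O)
for n,q in dict(E=E,S=S,edge=ray(ci,243,160,69),wallin=ray(ci,411,160,65)).items(): print(n,'pan(bar origin)',px@(q-O),py@(q-O))
```

```text
2007 [39.08966182 40.91639117 41.65351368]
((583.9127197265625, -39.457271575927734), (18.607402801513672, 82.48532104492188), 17.18947982788086)
axis deg -73.573166
end [596.82416882 -79.41926534  32.        ] start [571.90610734   5.304597    32.        ] 88.31218849745508 106.3890912188044
runner ends [704.73550833 -70.63555128  74.        ] [ 552.69170534 -131.62603083   74.        ]
origin by runner ends [569.15715749  50.06206374  74.        ]  by corner mean (569,44) by bar [567.50198528  46.16501082   0.        ]
E pan(bar origin) -127.59243303509949 18.744916572654706
S pan(bar origin) -39.63136298937724 10.877719255847436
edge pan(bar origin) -28.683646225308408 -5.326768195164262
wallin pan(bar origin) -151.69419358220253 -4.401889436753937
```

```bash
cat > plan.py <<'E'
import numpy as np, heapq, sys
def lin(a,b,n): return np.linspace(a,b,n)
def rect(s0,s1,h0,h1): 
    S,H=np.meshgrid(lin(s0,s1,max(2,int((s1-s0)/5)+1)),lin(h0,h1,4)); return np.c_[S.ravel(),H.ravel()]
def model(sg,phi):
    sc=np.r_[rect(0,115,0,25),rect(114,204,18,38)]
    g=np.r_[rect(-10,10,-19,61),rect(-38,38,61,150)]   # tool (lateral, back)
    c,s=np.cos(phi),np.sin(phi)
    g=np.c_[sg+g[:,0]*c+g[:,1]*s, 28-g[:,0]*s+g[:,1]*c]
    return sc,g
boxes=[(-400,400,-50,4),(-162,-150,-50,66),(-30,400,62,69),(-19,-5,62,92)]
def place(p,x,z,t): c,s=np.cos(t),np.sin(t); return np.c_[x-p[:,0]*c+p[:,1]*s, z+p[:,0]*s+p[:,1]*c]
def clear(p):
    m=1e9
    for a,b,c,d in boxes:
        dx=np.maximum(a-p[:,0],p[:,0]-b); dz=np.maximum(c-p[:,1],p[:,1]-d)
        m=min(m,np.where((dx>0)&(dz>0),np.hypot(dx,dz),np.maximum(dx,dz)).min())
    return m
if __name__=='__main__':
  for phi in (0,15,25):
    sc,g=model(145,np.radians(phi)); al=np.r_[sc,g]
    X=np.arange(-130,81,5.); Z=np.arange(4,130,4.); T=np.radians(np.arange(0,66,4.))
    C=np.array([[[clear(place(al,x,z,t)) for t in T] for z in Z] for x in X])
    st=(41,1,0); C[40:43,:3,:2]=np.maximum(C[40:43,:3,:2],3)
    D={st:0}; par={}; q=[(0,st)]; end=None
    while q:
        d,n=heapq.heappop(q)
        if d>D[n]: continue
        if Z[n[1]]>=80: end=n; break
        for i in np.ndindex(3,3,3):
            m=tuple(np.array(n)+np.array(i)-1)
            if m==n or min(m)<0 or any(m[k]>=C.shape[k] for k in range(3)) or C[m]<2.5: continue
            e=d+np.linalg.norm(np.array(m)-n)*(1+(15/max(C[m],1))**2)
            if e<D.get(m,1e9): D[m]=e; par[m]=n; heapq.heappush(q,(e,m))
    print('phi',phi,end)
    if end:
        path=[end]
        while path[-1]!=st: path.append(par[path[-1]])
        print([(X[a],Z[b],round(np.degrees(T[c])),round(float(C[a,b,c]),1)) for a,b,c in path[::-1]])
E
python3 plan.py
```

```text
phi 0 (np.int64(12), np.int64(19), np.int64(8))
[(np.float64(75.0), np.float64(8.0), 0, 4.0), (np.float64(70.0), np.float64(12.0), 0, 8.0), (np.float64(65.0), np.float64(16.0), 4, 12.0), (np.float64(60.0), np.float64(12.0), 8, 8.0), (np.float64(55.0), np.float64(12.0), 12, 6.4), (np.float64(50.0), np.float64(12.0), 12, 7.3), (np.float64(45.0), np.float64(12.0), 12, 6.0), (np.float64(40.0), np.float64(16.0), 12, 5.8), (np.float64(35.0), np.float64(16.0), 12, 6.7), (np.float64(30.0), np.float64(16.0), 12, 6.9), (np.float64(25.0), np.float64(12.0), 16, 8.0), (np.float64(20.0), np.float64(12.0), 16, 8.0), (np.float64(15.0), np.float64(12.0), 16, 8.0), (np.float64(10.0), np.float64(16.0), 16, 8.3), (np.float64(5.0), np.float64(16.0), 16, 8.6), (np.float64(0.0), np.float64(16.0), 20, 8.0), (np.float64(-5.0), np.float64(16.0), 20, 9.7), (np.float64(-10.0), np.float64(16.0), 20, 10.0), (np.float64(-15.0), np.float64(16.0), 24, 11.2), (np.float64(-20.0), np.float64(16.0), 24, 12.0), (np.float64(-25.0), np.float64(16.0), 24, 12.0), (np.float64(-30.0), np.float64(20.0), 24, 13.5), (np.float64(-
[... 4107 characters left out ...]
0), 32, 17.5), (np.float64(-55.0), np.float64(28.0), 32, 17.4), (np.float64(-60.0), np.float64(32.0), 32, 18.9), (np.float64(-65.0), np.float64(36.0), 32, 19.7), (np.float64(-65.0), np.float64(40.0), 32, 21.8), (np.float64(-70.0), np.float64(44.0), 32, 23.7), (np.float64(-70.0), np.float64(48.0), 32, 26.8), (np.float64(-70.0), np.float64(52.0), 32, 27.1), (np.float64(-70.0), np.float64(56.0), 32, 28.0), (np.float64(-70.0), np.float64(60.0), 32, 29.4), (np.float64(-70.0), np.float64(64.0), 32, 31.3), (np.float64(-70.0), np.float64(68.0), 32, 33.5), (np.float64(-70.0), np.float64(72.0), 32, 35.6), (np.float64(-70.0), np.float64(76.0), 32, 37.7), (np.float64(-70.0), np.float64(80.0), 32, 38.9)]
```

```bash
python3 -c "
from h import *
to([581.6,-27.6,130],down(16.4))"
```

```text
t 6.33 tcp [561.7 -49.4 197.2] q6 1.09 F [-0.6  0.8 -0.8] w 59.8 | turn [ 0.001 -0.    -0.99 ] shift [ 0.132 -0.066  0.336]
```

>>> servo_tool:
  rows:
    - [0,0,-0.99,0.13,-0.065,0.2,50]
    - [0,0,-0.99,0.13,-0.065,0.2,50]
    - [0,0,-0.99,0.13,-0.065,0.2,50]
    - [0,0,-0.99,0.13,-0.065,0.2,50]
    - [0,0,-0.99,0.13,-0.065,0.2,50]
    - [0,0,-0.99,0.13,-0.065,0.2,50]
    - [0,0,-0.99,0.13,-0.065,0.2,50]
    - [0,0,-0.99,0.13,-0.065,0.2,50]
    - [0,0,-0.99,0.13,-0.065,0.2,50]

```text
t: 7.45
ee_pos: [580.2, -26.0, 155.5]
orientation: [-1.878, -2.516, 0.002]
ft_force: [-0.2, -1.5, -1.0]
width: 50.0
grasp_force: 0.0
```

```bash
python3 -c "
from h import *
to([581.6,-27.6,14],down(16.4))
grab('wrist','pics/w3.png')"
```

```text
t 7.45 tcp [580.2 -26.  155.5] q6 -0.35 F [-0.2 -1.5 -1. ] w 50.0 | turn [-0.001 -0.001  0.001] shift [-0.01   0.006  0.707]
```

View pics/w3.png

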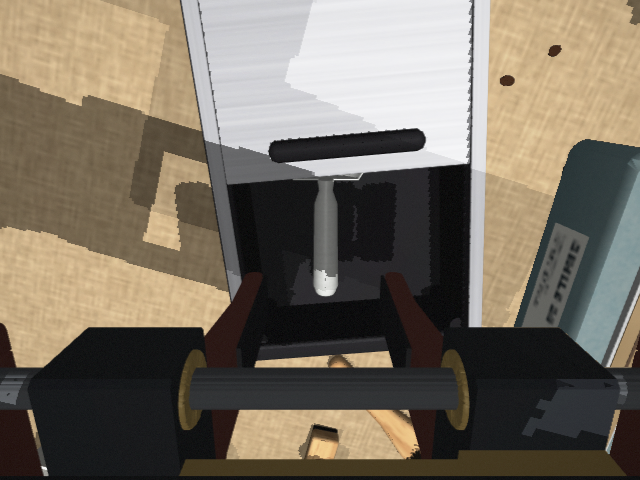

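The handle, from (325,178) to (325,295), is vertical in the image and centred between the fingers.

>>> servo_tool:
  rows:
    - [0,0,0,-0.01,0.006,0.25,50]
    - [0,0,0,-0.01,0.006,0.45,50]
    - [0,0,0,-0.01,0.006,0.6,50]
    - [0,0,0,-0.01,0.006,0.66,50]
    - [0,0,0,-0.01,0.006,0.7,50]
    - [0,0,0,-0.01,0.006,0.7,50]

```text
t: 8.25
ee_pos: [583.0, -28.8, 16.9]
orientation: [1.88, 2.517, 0.0]
ft_force: [-0.5, -0.1, 0.2]
width: 50.1
grasp_force: 0.0
```

>>> servo_tool:
  rows:
    - [0,0,0,0,0,0,10]
    - [0,0,0,0,0,0,10]
    - [0,0,0,0,0,0,10]
    - [0,0,0,0,0,0,10]
    - [0,0,0,0,0,0,10]

```text
t: 8.88
ee_pos: [582.9, -29.0, 16.9]
orientation: [1.879, 2.517, 0.0]
ft_force: [-0.1, -1.2, 1.1]
width: 18.8
grasp_force: 30.0
```

Run:
```python
from h import *
from plan import *
to([581.6,-27.6,14],down(16.4))
sc,g=model(150,0); 
f=lambda x,z,t: place(np.array([[150,9.3]]),x,z,t)[0]
o=f(75,4,0)
W=[(70,11,2),(62,12,7),(55,12,12),(40,12,14),(25,12,16),(0,16,18),(-15,16,24),(-40,20,32),(-60,34,32),(-70,50,32),(-70,90,32)]
p=(75,4,0)
for w in W:
    mc=[min(clear(place(q,*(np.array(p)+(np.array(w)-p)*k)*[1,1,np.pi/180])) for k in lin(.2,1,5)) for q in(sc,g)]
    d=f(w[0],w[1],np.radians(w[2]))-o
    print(w,'turn y',round(-np.radians(w[2])/1.5,3),'shift x,z',(d*[1,-1]/200).round(3),'clear',np.round(mc,1)); p=w
```

```text
t 8.88 tcp [582.9 -29.   16.9] q6 -0.36 F [-0.1 -1.2  1.1] w 18.8 | turn [0.    0.    0.001] shift [ 0.009 -0.004  0.014]
(70, 11, 2) turn y -0.023 shift x,z [-0.023 -0.061] clear [ 1.4 11.4]
(62, 12, 7) turn y -0.081 shift x,z [-0.054 -0.131] clear [ 7.2 23.5]
(55, 12, 12) turn y -0.14 shift x,z [-0.074 -0.195] clear [ 6.4 30.3]
(40, 12, 14) turn y -0.163 shift x,z [-0.141 -0.22 ] clear [ 6.3 36.5]
(25, 12, 16) turn y -0.186 shift x,z [-0.208 -0.245] clear [ 7.  23.7]
(0, 16, 18) turn y -0.209 shift x,z [-0.324 -0.289] clear [8.3 8. ]
(-15, 16, 24) turn y -0.279 shift x,z [-0.366 -0.361] clear [ 9.6 10.1]
(-40, 20, 32) turn y -0.372 shift x,z [-0.436 -0.47 ] clear [11.5 20.9]
(-60, 34, 32) turn y -0.372 shift x,z [-0.536 -0.54 ] clear [15.2 38.6]
(-70, 50, 32) turn y -0.372 shift x,z [-0.586 -0.62 ] clear [19.1 54.8]
(-70, 90, 32) turn y -0.372 shift x,z [-0.586 -0.82 ] clear [28.6 77. ]
```

>>> servo_tool:
  rows:
    - [0,-0.012,0,-0.012,0,-0.03,10]
    - [0,-0.023,0,-0.023,0,-0.06,10]
    - [0,-0.05,0,-0.04,0,-0.095,10]
    - [0,-0.08,0,-0.054,0,-0.13,10]
    - [0,-0.11,0,-0.064,0,-0.163,10]
    - [0,-0.14,0,-0.074,0,-0.195,10]
    - [0,-0.14,0,-0.074,0,-0.195,10]

```text
t: 9.75
ee_pos: [587.0, -42.4, 56.2]
orientation: [1.773, 2.379, -0.186]
ft_force: [-0.5, -0.1, -1.8]
width: 18.8
grasp_force: 30.0
```

```bash
python3 -c "
from h import *
to([582.9,-29,16.9],down(16.4))
grab('wrist','pics/w4.png')"
```

```text
t 9.75 tcp [587.  -42.4  56.2] q6 -0.02 F [-0.5 -0.1 -1.8] w 18.8 | turn [0.001 0.14  0.002] shift [ 0.11  -0.     0.178]
```

View pics/w4.png

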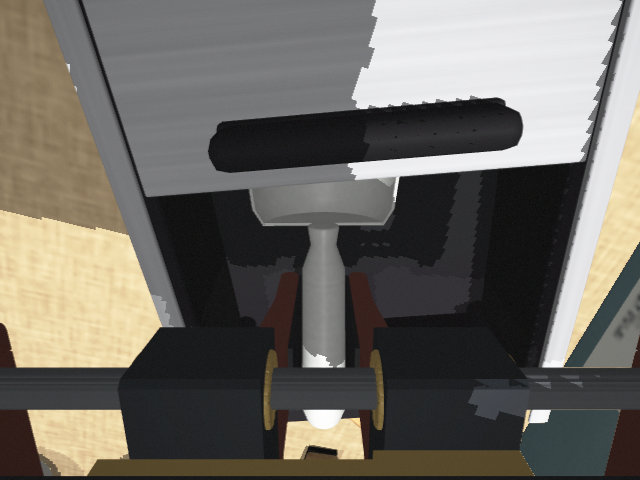

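The handle runs from (323,228) to (323,425) between the fingers and the bowl's rear is at (323,200), clear of the hatch edge. I'll check the scoop's angle in the grip from depth.

```bash
cat >> h.py <<'E'
def pitch(u=323,vs=(235,345)):
    im,d,ci=load('wrist'); P=cloud(d,ci); o=ctrl.get_obs(); R=Rn.from_rotvec(o['orientation'])
    Q=np.array([np.median(P[v,u-3:u+4],0) for v in range(*vs,10)]); T=R.inv().apply(Q-o['ee_pos'])
    print(Q[:, 2].round(), T[:,[0,2]].round().tolist())
E
python3 -c "
from h import *
pitch()"
```

```text
[68. 69. 70. 73. 74. 75. 76. 78. 78. 80. 81.] [[36.0, -20.0], [32.0, -20.0], [28.0, -21.0], [25.0, -22.0], [21.0, -23.0], [17.0, -23.0], [13.0, -24.0], [9.0, -24.0], [4.0, -24.0], [0.0, -24.0], [-4.0, -24.0]]
```

Run:
```python
from h import *
from plan import *
f=lambda w: place(np.array([[150,12.2]]),w[0],w[1],np.radians(w[2]))[0]
def rel(b,W):
    t=np.radians(b[2])
    X=np.array([np.cos(t),-np.sin(t)]); Zt=-np.array([np.sin(t),np.cos(t)])
    for w in W:
        d=(f(w)-f(b))/200; print(w,'turn y',round(-np.radians(w[2]-b[2])/1.5,3),'x',(d@X).round(3),'z',(d@Zt).round(3))
rel((55,12,12),[(40,12,14),(25,12,16),(0,16,18),(-15,16,24),(-40,20,32)])
rel((-40,20,32),[(-60,34,32),(-70,50,32),(-70,100,32),(-80,140,20),(-90,190,0),(-90,200,0)])
```

```text
(40, 12, 14) turn y -0.023 x -0.071 z -0.011
(25, 12, 16) turn y -0.047 x -0.141 z -0.021
(0, 16, 18) turn y -0.07 x -0.263 z -0.04
(-15, 16, 24) turn y -0.14 x -0.317 z -0.101
(-40, 20, 32) turn y -0.233 x -0.407 z -0.193
(-60, 34, 32) turn y -0.0 x -0.122 z -0.006
(-70, 50, 32) turn y -0.0 x -0.207 z -0.048
(-70, 100, 32) turn y -0.0 x -0.339 z -0.26
(-80, 140, 20) turn y 0.14 x -0.484 z -0.246
(-90, 190, 0) turn y 0.372 x -0.581 z -0.182
(-90, 200, 0) turn y 0.372 x -0.607 z -0.224
```

>>> servo_tool:
  rows:
    - [0,-0.023,0,-0.07,0,-0.011,10]
    - [0,-0.047,0,-0.14,0,-0.021,10]
    - [0,-0.06,0,-0.2,0,-0.03,10]
    - [0,-0.07,0,-0.263,0,-0.04,10]
    - [0,-0.105,0,-0.29,0,-0.07,10]
    - [0,-0.14,0,-0.317,0,-0.1,10]
    - [0,-0.185,0,-0.36,0,-0.145,10]
    - [0,-0.233,0,-0.407,0,-0.193,10]
    - [0,-0.233,0,-0.407,0,-0.193,10]

```text
t: 10.92
ee_pos: [607.4, -111.4, 110.5]
orientation: [1.588, 2.13, -0.456]
ft_force: [-0.3, 0.4, -2.3]
width: 18.5
grasp_force: 30.0
```

```bash
python3 -c "
from h import *
to([582.9,-29,16.9],down(16.4))
grab('wrist','pics/w5.png'); pitch()"
```

```text
t 10.93 tcp [ 607.4 -111.4  110.5] q6 0.4 F [-0.3  0.4 -2.3] w 18.5 | turn [0.001 0.373 0.002] shift [0.613 0.    0.169]
[109. 111. 114. 117. 120. 122. 124. 127. 129. 131. 134.] [[35.0, -21.0], [31.0, -21.0], [28.0, -22.0], [24.0, -23.0], [21.0, -24.0], [17.0, -24.0], [12.0, -24.0], [8.0, -25.0], [4.0, -25.0], [-0.0, -24.0], [-5.0, -25.0]]
```

View pics/w5.png

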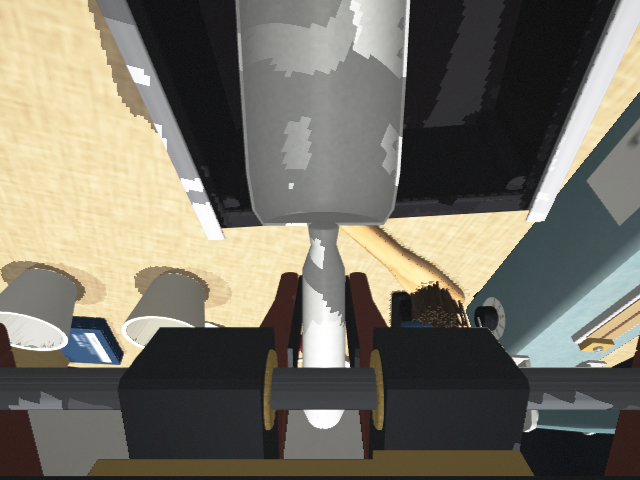

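The scoop is tilted, centred at (323,150) and clear of the walls; the angle in the grip hasn't changed. The bowls and stamp are well below.

>>> servo_tool:
  rows:
    - [0,0,0,-0.12,0,-0.006,10]
    - [0,0,0,-0.205,0,-0.048,10]
    - [0,0,0,-0.27,0,-0.15,10]
    - [0,0,0,-0.34,0,-0.26,10]
    - [0,0.07,0,-0.41,0,-0.255,10]
    - [0,0.14,0,-0.484,0,-0.246,10]
    - [0,0.26,0,-0.54,0,-0.24,10]
    - [0,0.372,0,-0.607,0,-0.224,10]
    - [0,0.372,0,-0.607,0,-0.224,10]
    - [0,0.372,0,-0.607,0,-0.224,10]

```text
t: 12.22
ee_pos: [629.1, -187.8, 212.0]
orientation: [1.88, 2.516, -0.003]
ft_force: [-1.5, -1.0, -2.0]
width: 18.6
grasp_force: 30.0
```

>>> servo_tool:
  rows:
    - [0,0,0,0,0,0,10]
    - [0,0,0,0,0,0,10]
    - [0,0,0,0,0,0,10]
    - [0,0,0,0,0,0,10]

```text
t: 12.72
ee_pos: [629.8, -187.1, 212.9]
orientation: [1.877, 2.517, -0.002]
ft_force: [0.1, 0.4, -2.4]
width: 18.7
grasp_force: 30.0
```

```bash
python3 -c "
from h import *
to([582.9,-29,16.9],down(16.4))
grab('wrist'); pitch(); grab('scene','pics/s6.png')"
```

```text
t 12.72 tcp [ 629.8 -187.1  212.9] q6 -0.59 F [ 0.1  0.4 -2.4] w 18.7 | turn [0.    0.001 0.002] shift [0.826 0.001 0.978]
[233. 232. 233. 234. 235. 236. 236. 236. 236. 236. 236.] [[36.0, -20.0], [32.0, -19.0], [28.0, -20.0], [25.0, -21.0], [21.0, -22.0], [17.0, -23.0], [13.0, -23.0], [9.0, -23.0], [5.0, -23.0], [0.0, -23.0], [-4.0, -23.0]]
```

View pics/s6.png

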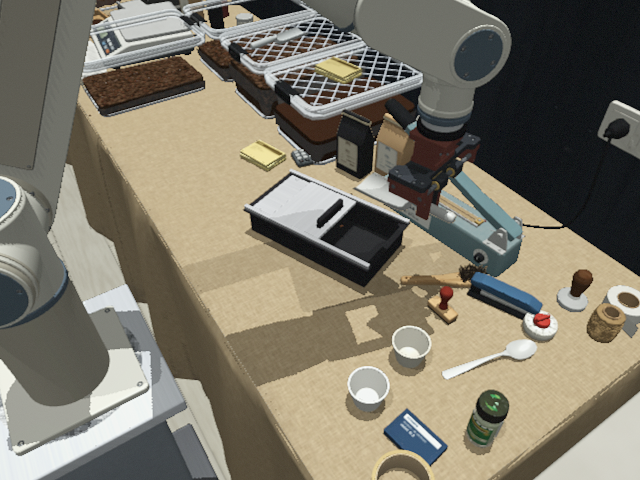

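The scoop is held level at (400,195), the hatch is open with its bar at (330,213), and the bowls and stamp are at the same pixels as at the start.

```bash
python3 -c "
from workcell import ctrl
print(ctrl.close_job())"
```

```text
the job is handed in; nothing more can be done
None
```

I handed the job in at about 12.8 s: the hatch is fully open, and the scoop is held level and hollow side up about 200 mm above the worktop, with the bowls and stamp untouched; the hand-in returned no verdict.

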